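# Fit the clamp lever to the saw fence carriage and lock it

## Task

Put the loose steel clamp lever with the red ball back onto the splined shaft of the green fence carriage: feel for the angle at which its splines match, without forcing it, and slide it fully home on the brass flange. Then swing the lever clockwise (seen from above) until the clamp reaches its stop, and leave the lever on the shaft, let go, with the other things on the bench left where they are.

Things in the scene. Friction and masses are not known exactly. Their poses are not given: they have to be found in the camera images.
- lever: Clamp lever, 0.19-0.31 kg, stands on the bench, bore upright. Dark steel hex hub, 40 mm across flats, 36 mm tall. Origin: bore centre at the hub's underside; z up the bore, x along the arm. Two hub flats look along +y and -y: the handiest grasp, 40 mm wide, clear of the arm. The arm (14 mm wide, 8 to 18 mm above the underside) ends in a red ball.
- ball (a point): Centre of the lever's red ball, 25 mm diameter, 112 mm from the bore axis along the lever's +x and 13 mm above its underside.
- bore (a point): Centre of the hub's top, on the bore axis, 36 mm above the underside. The bore goes right through; six teeth (3 mm wide, 36 mm tall) stand inwards in it at 30, 90, 150, 210, 270 and 330 degrees from the lever's +x; their tips lie on a 19 mm circle.
- seat (a point): Centre of the top of the brass flange (48 mm diameter, 56 mm above the bench), on the shaft axis: the hub's underside must rest on it. The shaft rises from it. It turns with the clamp, but the ribs' angle differs every time and is NOT given by this point, the carriage or the clamp rotation; see it or feel for it.
- nose (a point): Tip of the shaft, 36 mm above the flange: a 5 mm tapered nose on a steel core of 17 mm diameter. From the flange to 16 mm above it the core has six ribs, 4.2 mm wide, 60 degrees apart, 26 mm over their tips. A hub not indexed stops on them, 16 mm above the flange. It drops on where its teeth are midway between ribs, within about 6 degrees; any of the six ways will do.
- carriage: Green cast carriage fixed to the bench, 130 x 170 mm (x, y), 50 mm high; origin at the centre of its underside, straight below the shaft. Its highest flat is at 50 mm, below the lever's arm once fitted.
- cam_flange (a joint): Rotation of the clamp (flange and splined shaft together), rad, growing clockwise seen from above. It starts between 0 and 0.12; the stop is at 0.75. It has about 0.2 N m of friction and stays where it is left.
- wrench: Open wrench lying on the bench beyond the lever, bystander.
- screwdriver: Screwdriver lying on the bench, bystander.
- tin: Can, 84 mm diameter, 100 mm tall, bystander.
- offcut: Wooden offcut 90 x 50 x 40 mm, bystander.
- collar: Brass collar, 44 mm diameter, 15 mm tall, bystander.
- push_stick: Yellow push stick 220 mm long, 12 mm thick, bystander.
- sanding_block: Cork sanding block 110 x 65 x 30 mm, bystander.
Not all that is in view belongs to the job. Of the things that look like the lever, take the one that is farthest to the robot's left at the start.

How it is judged:
By the outcome, as a careful person would: the job done as asked, in the order asked, and still so for the second after the job is handed in, with the robot touching nothing.
It also fails if it takes over 64 s, if anything falls off the work surface, if the arm or the gripper's body presses on something with over 40 N, if the wrist force passes 120 N, or if a joint passes its speed limit or range.

## Robot

A 6-joint arm with a two-finger parallel gripper is mounted at the origin on the work surface. World frame = base frame: x ahead of the robot, y to its left, z up, the work surface at z = 0. Lengths are in mm, angles in rad, forces in N, time in s.
With the tool pointing down it reaches from about 350 to 975 mm from the base axis. Payload 7.1 kg.
Tool frame: the origin (TCP) lies midway between the tips of the shut fingers; the grasp point (between the pads) lies 19 mm behind it; z points along the fingers, y is the line along which they close (so a half turn about z gives the same grasp; the last joint's range is limited). The gripper opens to 88 mm and grips with 3 to 60 N. Pads are 20 mm wide; open, the fingers measure 115 mm over their backs; the gripper's body (75 mm by 178 mm) begins 61 mm behind the grasp point.
Start: joints at [1.089, 0.423, 1.63, -0, 1.089, -0.019], TCP at [279.002, 559.252, 222.675] pointing down, gripper open.
Joint ranges: [-3, 3], [-0.9, 2.11], [0.09, 2.58], [-1.31, 4.45], [0.11, 2.69], [-2.54, 2.54]. Speed limits (rad/s): [2.39, 2.39, 3.01, 3.14, 3.14, 3.14].

## Interface

Orientations are given as a rotation vector (axis times angle).
In Python, from workcell import ctrl gives the robot as it stands.
- The arm moves only by the shell command python3 -m inch 'ROWS' [OPENING]. ROWS is JSON, a list of rows, each an object with "xyz": the shift along the tool's x, y, z in mm, a list of three; "rot": the turn, a rotation vector about the tool's x, y, z in rad, a list of three. In form: [{"xyz": [dx, dy, dz], "rot": [ax, ay, az]}, ...]. A call has 1 to 12 rows; each row is the pose to reach, as a shift and turn from the pose commanded when the call began, along the tool's axes at that moment; what a row does not reach only later rows make up. A row lasts 1/12 s, in which the tool goes at most 41.7 mm and 7.16 degrees, less where a joint would pass 70% of its speed; a pose out of reach is approached as far as the arm can. A call with a gripper value outside its range is refused whole. OPENING is the closure in counts, from 0 (fully open) to 255 (shut), set as the call begins (- or left out, the last holds). The fingers move at their own pace and stop on an object; the grip force is fixed at half the most. Time passes only in rows, so rows that repeat a pose let the fingers close. It gives the time, the measured TCP pose, the force, the opening and the grip force at its end, in the units of the state.
- ctrl.get_obs(): the state, without advancing time (a new reading comes with each control period).
- ctrl.get_image(name): name is "side" or "top"; returns the picture (480x640x3 uint8, red, green, blue); there is no depth.
- ctrl.camera_model(name): a dict with "fx", "fy", "cx", "cy" (pixels), "position" and "attitude" of the camera in the world. Camera axes: x right, y up, looking along -z (the intrinsics and any distortion apply to the point x, -y, -z); pixel columns grow to the right and rows downward; lengths in mm; the calibration is good to about 2 mm. A picture is of the moment at which its call begins. camera_model takes no time and is no camera call.
- ctrl.close_job(): hands the job in; it is judged then, once.
The state is a dict: "t": time; "qpos": joint angles; "qvel": joint speeds; "joint_torque": joint torques, N m; "ee_pos": TCP position; "orientation": TCP orientation; "ft_force": force on the tool from outside, world axes, zero at the start; "moment": the same for the moment, N m; "width": finger opening in mm; "grasp_force": force on a finger pad.
Only numpy, scipy, OpenCV 4.12 (cv2) and the standard library are available. Lean on these libraries where they do the work, as an engineer would, in place of code of your own. Each camera call takes 0.05 s, during which the arm holds its last target. There are 200 camera calls.

## Working session

There is one attempt and no reset: what is moved stays moved. The work goes in short steps, Python scripts to look and compute and a shell command to move; the robot and the scene stay as the last step left them, time stands still between calls to the robot, and variables do not carry over. Pictures are saved under pics/ and viewed, at most 10 in all, crops included, and the job is handed in when it is done.

```bash
mkdir -p pics; ls
python3 - <<'E'
from workcell import ctrl
import cv2
for n in("top","side"):
    cv2.imwrite(f"pics/{n}0.png",ctrl.get_image(n)[:,:,::-1]); print(n,ctrl.camera_model(n))
print(ctrl.get_obs())
E
```

```text
pics
top {'fx': 476.36124722718245, 'fy': 476.36124722718245, 'cx': 324.339693381387, 'cy': 236.58252523996518, 'position': array([ 185.99147766,    9.93952123, 1426.75351492]), 'attitude': array([ 0.1849729 , -0.17174471, -1.47719097])}
side {'fx': 571.3135543604122, 'fy': 571.3135543604122, 'cx': 321.44546923250186, 'cy': 237.92079530960388, 'position': array([  50.18905256, -724.44832416, 1078.97874152]), 'attitude': array([ 0.7106103 , -0.18992855, -0.5102438 ])}
{'t': 0.1, 'qpos': array([ 1.08902046e+00,  4.23729153e-01,  1.63058495e+00,  1.67884059e-05,
        1.08860051e+00, -1.90043540e-02]), 'qvel': array([-0.00178524, -0.0018136 , -0.00265799,  0.00240445, -0.00181211,
       -0.00031173]), 'joint_torque': array([ 8.72295714e-04, -5.45611167e+01, -2.74324393e+01,  6.45337114e-02,
        1.87623454e-02, -3.89292813e-05]), 'ee_pos': array([278.76863038, 558.84307362, 222.0126989 ]), 'orientation': array([-7.20384016e-01, -3.05753148e+00,  2.00577380e-03]), 'ft_force': array([-0.45762647, -0.32352118, -0.53293908]), 'moment': array([-0.04221799, -0.02978092,  0.05380966]), 'grasp_force': 0.0, 'width': 87.71469237619816}
```

View pics/top0.png

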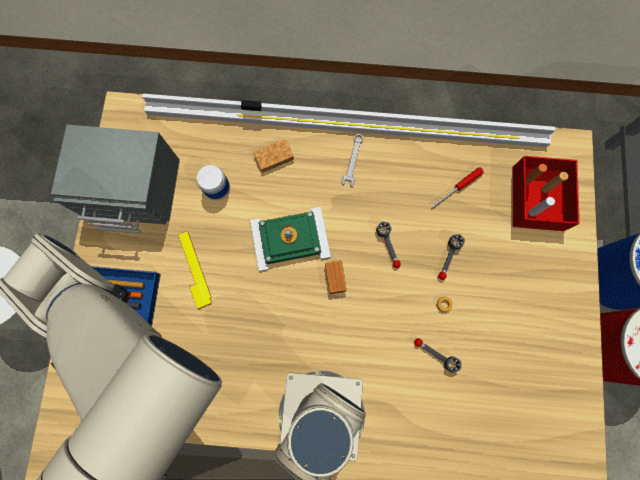

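View pics/side0.png

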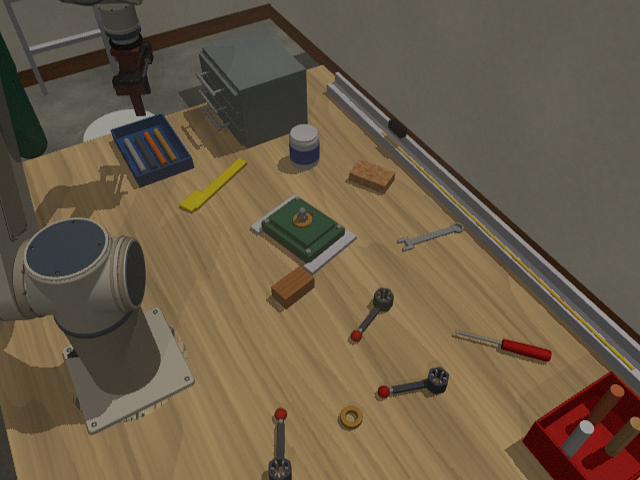

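Top view candidates for the lever are A, hub (384,230) and ball (397,264); B, hub (456,241) and ball (442,276); and C, hub (453,365) and ball (419,342). Robot-left is image-left, so I choose A. The carriage's shaft is at about (289,235). Next is a close crop to check.

```bash
cat > h.py <<'E'
import numpy as np,cv2
from scipy.spatial.transform import Rotation as R
from workcell import ctrl
def ray(n,u,v):
    m=ctrl.camera_model(n); A=R.from_rotvec(m["attitude"]).as_matrix()
    return m["position"],A@np.array([(u-m["cx"])/m["fx"],-(v-m["cy"])/m["fy"],-1])
def px(n,u,v,z):
    p,d=ray(n,u,v); return p+d*(z-p[2])/d[2]
def proj(n,P):
    m=ctrl.camera_model(n); c=R.from_rotvec(m["attitude"]).inv().apply(np.array(P)-m["position"])
    return np.array([m["cx"]-m["fx"]*c[0]/c[2], m["cy"]+m["fy"]*c[1]/c[2]])
def crop(img,u,v,w,h,k):
    return cv2.resize(img[v-h//2:v+h//2,u-w//2:u+w//2],None,fx=k,fy=k,interpolation=cv2.INTER_CUBIC)
E
python3 - <<'E'
from h import *
print(ctrl.camera_model("top").keys())
t=cv2.imread("pics/top0.png");s=cv2.imread("pics/side0.png")
c=np.vstack([np.hstack([crop(t,386,245,50,50,6),crop(t,289,235,50,50,6)]),np.hstack([crop(s,370,312,75,75,4),crop(s,302,220,50,50,6)])])
cv2.imwrite("pics/c0.png",c)
for l,u,v,ub,vb in(("A",384,230,397,264),("B",456,241,442,276),("C",453,365,419,342)):print(l,px("top",u,v,36),px("top",ub,vb,13))
print(px("top",289,235,92),px("side",302,212,92))
E
```

```text
dict_keys(['fx', 'fy', 'cx', 'cy', 'position', 'attitude'])Traceback (most recent call last):
  File "<stdin>", line 4, in <module>
    return _nx.concatenate(arrs, 1, dtype=dtype, casting=casting)
           ~~~~~~~~~~~~~~~^^^^^^^^^^^^^^^^^^^^^^^^^^^^^^^^^^^^^^^
ValueError: all the input array dimensions except for the concatenation axis must match exactly, but along dimension 0, the array at index 0 has size 296 and the array at index 1 has size 300
```

Run:
```python
from h import *
t=cv2.imread("pics/top0.png");s=cv2.imread("pics/side0.png")
c=np.vstack([np.hstack([crop(t,386,245,50,50,6),crop(t,289,235,50,50,6)]),np.hstack([crop(s,370,312,76,76,4)[2:302,2:302],crop(s,302,220,50,50,6)])])
cv2.imwrite("pics/c0.png",c)
for l,u,v,ub,vb in(("A",384,230,397,264),("B",456,241,442,276),("C",453,365,419,342)):print(l,px("top",u,v,36),px("top",ub,vb,13))
print(px("top",289,235,92),px("side",302,212,92))
```

```text
A [ 546.31615188 -141.00759505   36.        ] [ 450.41121296 -188.56438975   13.        ]
B [ 531.10468975 -357.70672026   36.        ] [ 425.71060406 -324.57031082   13.        ]
C [ 171.2039411  -357.69082167   36.        ] [ 226.96882973 -263.93994449   13.        ]
[493.28987342 136.80172104  92.        ] [495.03114625 130.0278621   92.        ]
```

View pics/c0.png

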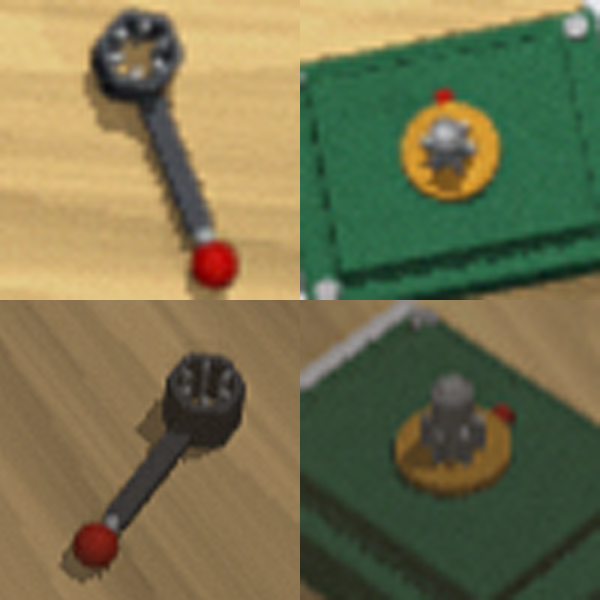

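The crop confirms A is a hub with inward teeth and a red ball. In the top view the hub top is at (384.0,229.2) and the ball at (396.5,264). The shaft nose is at (289.3,231.7) and the flange centre at (289,235). In the side view the hub top is at (383.2,295.8), the nose at (302.5,209.7) and the flange at (302.4,219.7).

Run:
```python
from h import *
print("hub",px("top",384,229.2,36),px("side",383.2,295.8,36))
print("ball",px("top",396.5,264,13),px("side",356,336,13))
print("seat",px("top",289,235,56),px("side",302.4,219.7,56),"nose",px("top",289.3,231.7,92),px("side",302.5,209.7,92))
o=ctrl.get_obs();M=R.from_rotvec(o["orientation"]).as_matrix();print(M.round(3))
h=px("top",384,229.2,36)[:2];b=px("top",396.5,264,13)[:2]
a=np.degrees(np.arctan2(*(b-h)[::-1]));ty=np.degrees(np.arctan2(M[1,1],M[0,1]))
print("lever yaw",a,"tool y",ty,"rot z (cw+) to tooly=lever y:",ty-(a+90))
print("shift",M.T@(np.array([h[0],h[1],140])-o["ee_pos"]))
```

```text
hub [ 548.79410205 -140.86412711   36.        ] [ 548.75137791 -143.12599318   36.        ]
ball [ 450.28105882 -187.06560866   13.        ] [ 448.20460342 -188.4367477    13.        ]
seat [501.57810201 140.22335593  56.        ] [499.16231532 137.55635772  56.        ] nose [503.09724462 136.94853978  92.        ] [499.86172954 136.18498298  92.        ]
[[-0.895  0.446 -0.001]
 [ 0.446  0.895 -0.001]
 [ 0.    -0.001 -1.   ]]
lever yaw -154.87396412400523 tool y 63.48470017900067 rot z (cw+) to tooly=lever y: 128.3586643030059
shift [-554.00122165 -505.45050838   82.6585439 ]
```

```bash
cat > go.py <<'E'
# usage: go.py x y z leveryaw_deg : tool-frame shift & rot needed so that tool y = lever +y
import sys; from h import *
x,y,z,a=map(float,sys.argv[1:5]); o=ctrl.get_obs(); M=R.from_rotvec(o["orientation"])
b=np.radians(a+90); ty=np.array([np.cos(b),np.sin(b),0]); tz=np.array([0,0,-1]); T=R.from_matrix(np.c_[np.cross(ty,tz),ty,tz])
print("t",o["t"],"pos",o["ee_pos"].round(1),"shift",M.inv().apply(np.array([x,y,z])-o["ee_pos"]).round(1),"rot",(M.inv()*T).as_rotvec().round(3),"q",o["qpos"].round(2),"F",o["ft_force"].round(1),"w",round(o["width"],1))
E
python3 -m inch '[{"xyz":[-554,-505,80],"rot":[0,0,2.24]},{"xyz":[-554,-505,80],"rot":[0,0,2.24]},{"xyz":[-554,-505,80],"rot":[0,0,2.24]},{"xyz":[-554,-505,80],"rot":[0,0,2.24]},{"xyz":[-554,-505,80],"rot":[0,0,2.24]},{"xyz":[-554,-505,80],"rot":[0,0,2.24]},{"xyz":[-554,-505,80],"rot":[0,0,2.24]},{"xyz":[-554,-505,80],"rot":[0,0,2.24]},{"xyz":[-554,-505,80],"rot":[0,0,2.24]},{"xyz":[-554,-505,80],"rot":[0,0,2.24]},{"xyz":[-554,-505,80],"rot":[0,0,2.24]},{"xyz":[-554,-505,80],"rot":[0,0,2.24]}]'
python3 go.py 548.8 -142 140 -155
```

```text
t: 1.1
ee_pos: [458.4, 93.5, 169.4]
orientation: [-2.617, -1.738, 0.0]
ft_force: [0.6, 0.9, -0.7]
width: 87.6
grasp_force: 0.0
t 1.1 pos [458.4  93.5 169.4] shift [-182.   174.6   29.4] rot [-0.     0.     0.736] q [0.18 0.27 2.01 0.   0.86 0.57] F [ 0.6  0.9 -0.7] w 87.6
```

```bash
python3 -m inch '[{"xyz":[-182,174.6,29],"rot":[0,0,0.736]},{"xyz":[-182,174.6,29],"rot":[0,0,0.736]},{"xyz":[-182,174.6,29],"rot":[0,0,0.736]},{"xyz":[-182,174.6,29],"rot":[0,0,0.736]},{"xyz":[-182,174.6,29],"rot":[0,0,0.736]},{"xyz":[-182,174.6,29],"rot":[0,0,0.736]},{"xyz":[-182,174.6,29],"rot":[0,0,0.736]},{"xyz":[-182,174.6,29],"rot":[0,0,0.736]},{"xyz":[-182,174.6,29],"rot":[0,0,0.736]}]'
python3 go.py 548.8 -142 7 -155
python3 - <<'E'
from h import *
t=ctrl.get_image("top")[:,:,::-1];s=ctrl.get_image("side")[:,:,::-1]
cv2.imwrite("pics/c1.png",np.hstack([crop(t,384,235,100,140,4),crop(s,378,300,100,140,4)]))
E
```

```text
t: 1.85
ee_pos: [549.2, -139.1, 140.0]
orientation: [-3.064, -0.69, 0.002]
ft_force: [-0.0, 0.5, 0.4]
width: 88.1
grasp_force: 0.0
t 1.85 pos [ 549.2 -139.1  140. ] shift [ -1.5   2.6 133. ] rot [-0.001  0.001  0.007] q [-0.27  0.45  1.82  0.    0.88  0.86] F [-0.   0.5  0.4] w 88.1
```

View pics/c1.png

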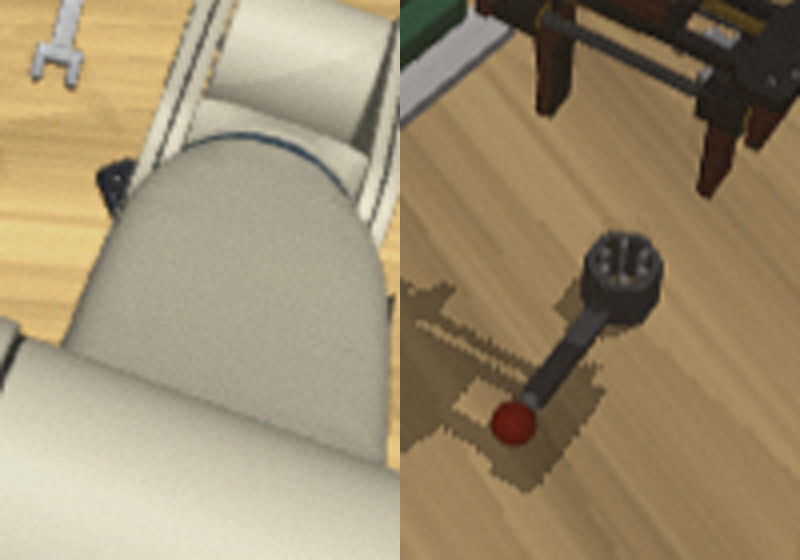

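The side view shows the open fingers straddling the line above hub A (hub top at crop (622,260)). I'll descend and grip.

```bash
python3 -c "
from h import *
print(proj('side',ctrl.get_obs()['ee_pos']))"
python3 -m inch '[{"xyz":[-1.5,2.6,35],"rot":[0,0,0.007]},{"xyz":[-1.5,2.6,70],"rot":[0,0,0.007]},{"xyz":[-1.5,2.6,95],"rot":[0,0,0.007]},{"xyz":[-1.5,2.6,115],"rot":[0,0,0.007]},{"xyz":[-1.5,2.6,127],"rot":[0,0,0.007]},{"xyz":[-1.5,2.6,133],"rot":[0,0,0.007]},{"xyz":[-1.5,2.6,133],"rot":[0,0,0.007]}]' 0
python3 go.py 548.8 -142 7 -155
```

```text
[385.829687   264.83334796]
t: 2.53
ee_pos: [549.3, -141.3, 7.0]
orientation: [-3.066, -0.681, 0.002]
ft_force: [-0.1, 0.2, 0.7]
width: 87.7
grasp_force: 0.0
t 2.5333 pos [ 549.3 -141.3    7. ] shift [-0.7  0.4  0. ] rot [-0.001  0.001  0.001] q [-0.27  0.66  1.85  0.    0.62  0.86] F [-0.1  0.2  0.7] w 87.7
```

```bash
python3 -m inch '[{"xyz":[0,0,0],"rot":[0,0,0]},{"xyz":[0,0,0],"rot":[0,0,0]},{"xyz":[0,0,0],"rot":[0,0,0]},{"xyz":[0,0,0],"rot":[0,0,0]},{"xyz":[0,0,0],"rot":[0,0,0]},{"xyz":[0,0,0],"rot":[0,0,0]},{"xyz":[0,0,0],"rot":[0,0,0]},{"xyz":[0,0,0],"rot":[0,0,0]},{"xyz":[0,0,0],"rot":[0,0,0]},{"xyz":[0,0,0],"rot":[0,0,0]},{"xyz":[0,0,0],"rot":[0,0,0]},{"xyz":[0,0,0],"rot":[0,0,0]}]' 255
python3 go.py 548.8 -142 130 -155
python3 -m inch '[{"xyz":[0,0,-15],"rot":[0,0,0]},{"xyz":[0,0,-45],"rot":[0,0,0]},{"xyz":[0,0,-85],"rot":[0,0,0]},{"xyz":[0,0,-125],"rot":[0,0,0]},{"xyz":[0,0,-150],"rot":[0,0,0]},{"xyz":[0,0,-150],"rot":[0,0,0]},{"xyz":[0,0,-150],"rot":[0,0,0]}]'
python3 - <<'E'
from h import *
t=ctrl.get_image("top")[:,:,::-1];s=ctrl.get_image("side")[:,:,::-1]
cv2.imwrite("pics/c2.png",np.hstack([crop(t,384,235,100,140,4),crop(s,378,280,100,140,4)]))
E
```

```text
t: 3.53
ee_pos: [549.9, -142.4, 7.7]
orientation: [3.067, 0.679, 0.0]
ft_force: [-1.1, 0.2, 3.1]
width: 39.6
grasp_force: 30.0
t 3.5333 pos [ 549.9 -142.4    7.7] shift [  -0.8   -0.8 -122.3] rot [ 0.  0. -0.] q [-0.27  0.66  1.85 -0.    0.63  0.86] F [-1.1  0.2  3.1] w 39.6
t: 4.12
ee_pos: [550.4, -142.5, 158.5]
orientation: [3.066, 0.679, 0.004]
ft_force: [0.3, 0.1, -2.7]
width: 40.2
grasp_force: 30.0
```

View pics/c2.png

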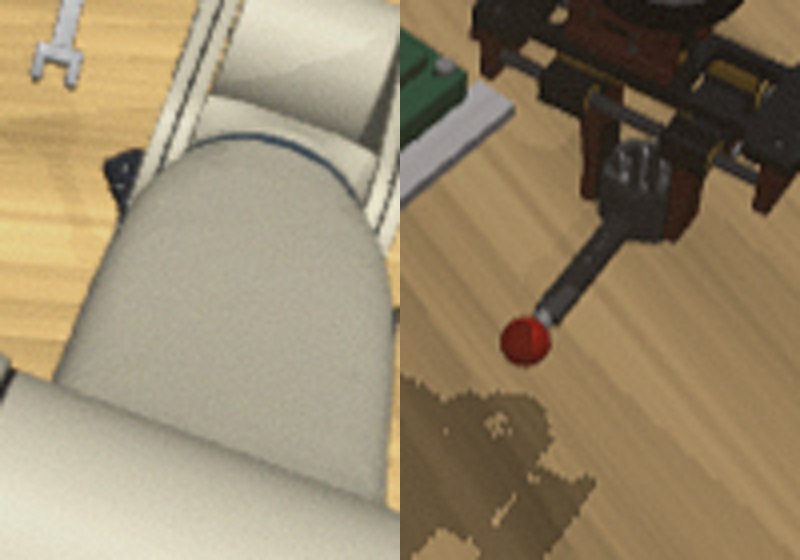

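Lever is held level (side view, bore at crop (637,165), ball at (525,340)). Next I check the bore offset and work out the move over the shaft.

```bash
python3 - <<'E'
from h import *
print(px("side",387.2,251.2,187), "ball",px("side",359.2,295.2,164))
E
python3 go.py 501.5 137.5 130 -95
```

```text
[ 547.43992723 -139.03709599  187.        ] ball [ 447.80239116 -189.18758583  164.        ]
t 4.2167 pos [ 548.5 -142.   155.9] shift [  75.4 -273.1   26.2] rot [-3.000e-03  1.000e-03 -1.048e+00] q [-0.27  0.43  1.81  0.    0.91  0.86] F [ 0.2 -0.2 -2.8] w 39.7
```

```bash
python3 -m inch '[{"xyz":[75.4,-273.1,0],"rot":[0,0,-1.048]},{"xyz":[75.4,-273.1,0],"rot":[0,0,-1.048]},{"xyz":[75.4,-273.1,0],"rot":[0,0,-1.048]},{"xyz":[75.4,-273.1,0],"rot":[0,0,-1.048]},{"xyz":[75.4,-273.1,0],"rot":[0,0,-1.048]},{"xyz":[75.4,-273.1,0],"rot":[0,0,-1.048]},{"xyz":[75.4,-273.1,0],"rot":[0,0,-1.048]},{"xyz":[75.4,-273.1,0],"rot":[0,0,-1.048]},{"xyz":[75.4,-273.1,10],"rot":[0,0,-1.048]},{"xyz":[75.4,-273.1,25],"rot":[0,0,-1.048]},{"xyz":[75.4,-273.1,38],"rot":[0,0,-1.048]},{"xyz":[75.4,-273.1,38],"rot":[0,0,-1.048]}]'
python3 -m inch '[{"xyz":[0,0,0],"rot":[0,0,0]},{"xyz":[0,0,0],"rot":[0,0,0]}]'
python3 go.py 501 137.7 107 -95
python3 - <<'E'
from h import *
t=ctrl.get_image("top")[:,:,::-1];s=ctrl.get_image("side")[:,:,::-1]
cv2.imwrite("pics/c3.png",np.hstack([crop(t,289,235,100,140,4),crop(s,302,210,100,140,4)]))
E
```

```text
t: 5.22
ee_pos: [499.6, 136.4, 115.3]
orientation: [-2.313, -2.12, 0.012]
ft_force: [-0.2, 0.3, -1.6]
width: 39.8
grasp_force: 30.0
t: 5.38
ee_pos: [502.5, 136.8, 118.9]
orientation: [-2.316, -2.122, 0.003]
ft_force: [0.4, -0.2, -1.5]
width: 39.4
grasp_force: 30.0
t 5.3833 pos [502.5 136.8 118.9] shift [ 0.7 -1.5 11.9] rot [-0.002  0.001  0.   ] q [ 0.24  0.42  1.93 -0.    0.79  0.33] F [ 0.4 -0.2 -1.5] w 39.4
```

View pics/c3.png

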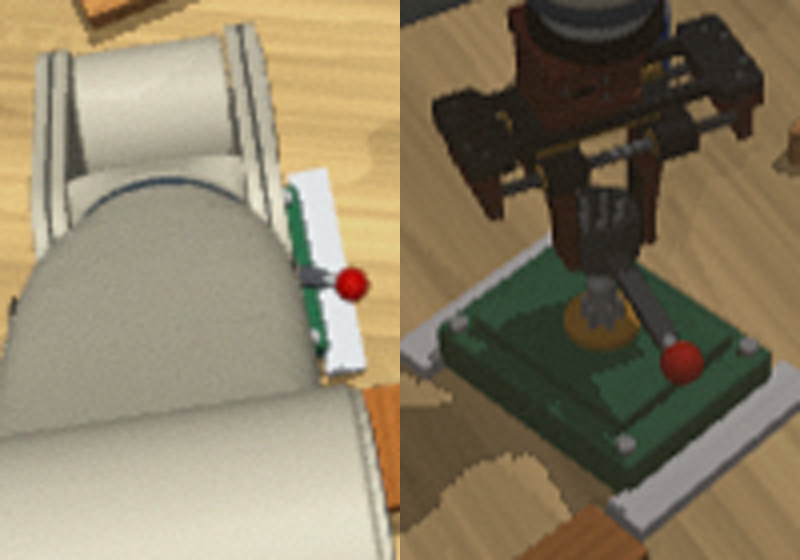

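The side view shows the hub (bottom at crop about (600,275)) centred over the shaft nose (600,280). I'll lower it onto the nose in small steps.

```bash
python3 -m inch '[{"xyz":[0.7,-1,8],"rot":[0,0,0]},{"xyz":[0.7,-1,14],"rot":[0,0,0]},{"xyz":[0.7,-1,18],"rot":[0,0,0]},{"xyz":[0.7,-1,21],"rot":[0,0,0]},{"xyz":[0.7,-1,23],"rot":[0,0,0]},{"xyz":[0.7,-1,25],"rot":[0,0,0]}]'
python3 go.py 501 137.7 90 -95
python3 -m inch '[{"xyz":[0,0,1],"rot":[0,0,0]},{"xyz":[0,0,2],"rot":[0,0,0]},{"xyz":[0,0,3],"rot":[0,0,0]},{"xyz":[0,0,4],"rot":[0,0,0]},{"xyz":[0,0,4],"rot":[0,0,0]}]'
python3 go.py 501 137.7 90 -95; python3 -c "
from h import *
print(ctrl.get_obs()['moment'])"
```

```text
t: 5.98
ee_pos: [501.9, 137.8, 94.3]
orientation: [-2.316, -2.123, 0.0]
ft_force: [-0.7, 0.1, -1.8]
width: 40.0
grasp_force: 30.0
t 5.9833 pos [501.9 137.8  94.3] shift [-0.2 -0.9  4.3] rot [-0.  0.  0.] q [ 0.25  0.47  1.94 -0.    0.74  0.33] F [-0.7  0.1 -1.8] w 40.0
t: 6.4
ee_pos: [501.9, 137.8, 90.5]
orientation: [-2.316, -2.123, 0.0]
ft_force: [-0.4, -0.1, -3.0]
width: 39.9
grasp_force: 30.0
t 6.4 pos [501.9 137.8  90.5] shift [-0.2 -0.9  0.5] rot [-0.  0.  0.] q [0.25 0.47 1.94 0.   0.73 0.33] F [-0.4 -0.1 -3. ] w 39.9
[-0.07889087  0.10150462 -0.03077893]
```

```bash
python3 -m inch '[{"xyz":[0,0,2],"rot":[0,0,0]},{"xyz":[0,0,4],"rot":[0,0,0]},{"xyz":[0,0,6],"rot":[0,0,0]},{"xyz":[0,0,8],"rot":[0,0,0]},{"xyz":[0,0,9],"rot":[0,0,0]},{"xyz":[0,0,9.5],"rot":[0,0,0]},{"xyz":[0,0,10],"rot":[0,0,0]},{"xyz":[0,0,10.5],"rot":[0,0,0]},{"xyz":[0,0,10.5],"rot":[0,0,0]}]'
python3 -m inch '[{"xyz":[0,0,0.5],"rot":[0,0,0]},{"xyz":[0,0,1],"rot":[0,0,0]},{"xyz":[0,0,1]},{"xyz":[0,0,1]}]' ; python3 -m inch '[{"xyz":[0,0,0.3],"rot":[0,0,0]},{"xyz":[0,0,0.6],"rot":[0,0,0]},{"xyz":[0,0,0.6],"rot":[0,0,0]}]'
```

```text
t: 7.15
ee_pos: [501.9, 137.8, 80.1]
orientation: [-2.316, -2.123, 0.0]
ft_force: [0.2, 0.6, -2.0]
width: 39.9
grasp_force: 30.0
t: 7.4
ee_pos: [502.0, 137.8, 79.5]
orientation: [-2.316, -2.123, 0.0]
ft_force: [1.2, -0.2, -2.9]
width: 39.5
grasp_force: 30.0$[2]: bad value
```

```bash
python3 -m inch '[{"xyz":[0,0,0.4],"rot":[0,0,0]},{"xyz":[0,0,0.8],"rot":[0,0,0]},{"xyz":[0,0,0.8],"rot":[0,0,0]}]' ; python3 -m inch '[{"xyz":[0,0,0.4],"rot":[0,0,0]},{"xyz":[0,0,0.8],"rot":[0,0,0]},{"xyz":[0,0,0.8],"rot":[0,0,0]}]'
```

```text
t: 7.65
ee_pos: [501.9, 137.8, 78.7]
orientation: [-2.316, -2.123, 0.0]
ft_force: [-0.3, -0.1, -2.2]
width: 39.5
grasp_force: 30.0
t: 7.9
ee_pos: [501.9, 137.8, 77.9]
orientation: [-2.316, -2.123, 0.0]
ft_force: [0.4, -0.4, -2.3]
width: 39.6
grasp_force: 30.0
```

```bash
python3 -m inch '[{"xyz":[0,0,0.5],"rot":[0,0,0]},{"xyz":[0,0,1],"rot":[0,0,0]},{"xyz":[0,0,1],"rot":[0,0,0]}]' ; python3 -m inch '[{"xyz":[0,0,0.5],"rot":[0,0,0]},{"xyz":[0,0,1],"rot":[0,0,0]},{"xyz":[0,0,1],"rot":[0,0,0]}]'; python3 go.py 501 137.7 63 -95
```

```text
t: 8.15
ee_pos: [501.9, 137.8, 76.8]
orientation: [-2.316, -2.123, 0.0]
ft_force: [-0.0, 0.4, -2.8]
width: 39.9
grasp_force: 30.0
t: 8.4
ee_pos: [501.9, 137.8, 75.8]
orientation: [-2.316, -2.123, 0.0]
ft_force: [0.9, 0.4, -2.5]
width: 39.9
grasp_force: 30.0
t 8.4 pos [501.9 137.8  75.8] shift [-0.2 -0.9 12.8] rot [-0.  0.  0.] q [ 0.25  0.5   1.95 -0.    0.7   0.33] F [ 0.9  0.4 -2.5] w 39.9
```

```bash
python3 -m inch '[{"xyz":[0,0,0.8],"rot":[0,0,0]},{"xyz":[0,0,1.6],"rot":[0,0,0]},{"xyz":[0,0,2.4],"rot":[0,0,0]},{"xyz":[0,0,3],"rot":[0,0,0]},{"xyz":[0,0,3],"rot":[0,0,0]}]' ; python3 -m inch '[{"xyz":[0,0,0.8],"rot":[0,0,0]},{"xyz":[0,0,1.6],"rot":[0,0,0]},{"xyz":[0,0,2.4],"rot":[0,0,0]},{"xyz":[0,0,3],"rot":[0,0,0]},{"xyz":[0,0,3],"rot":[0,0,0]}]' ; python3 -c "
from h import *
print(ctrl.get_obs()['moment'])
t=ctrl.get_image('top')[:,:,::-1];s=ctrl.get_image('side')[:,:,::-1]
cv2.imwrite('pics/c4.png',np.hstack([crop(t,289,235,50,50,8),crop(s,305,215,50,50,8)]))"
```

```text
t: 8.82
ee_pos: [501.8, 137.8, 72.8]
orientation: [-2.316, -2.123, 0.0]
ft_force: [-0.4, -0.5, -1.8]
width: 40.0
grasp_force: 30.0
t: 9.23
ee_pos: [501.8, 137.8, 69.8]
orientation: [-2.316, -2.123, 0.0]
ft_force: [-0.0, -0.8, -1.2]
width: 39.7
grasp_force: 30.0
[-0.03945687  0.09150254 -0.05685808]
```

View pics/c4.png

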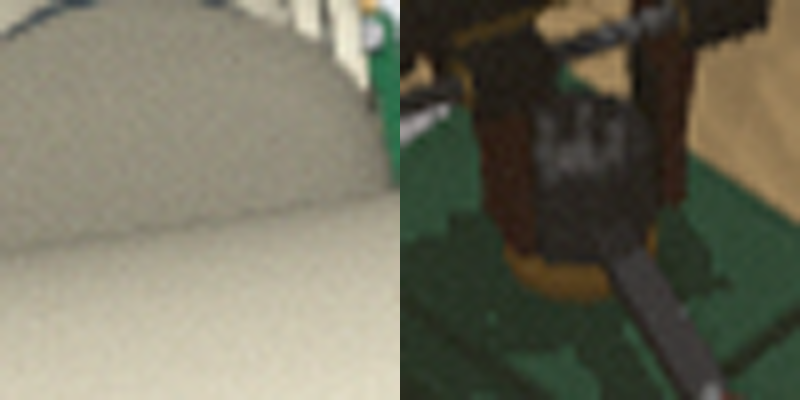

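The picture shows the hub only a few mm above the brass flange with no contact force, so the splines happened to match. I'll go on to the seat.

```bash
python3 -m inch '[{"xyz":[0,0,1],"rot":[0,0,0]},{"xyz":[0,0,2],"rot":[0,0,0]},{"xyz":[0,0,3],"rot":[0,0,0]},{"xyz":[0,0,4],"rot":[0,0,0]},{"xyz":[0,0,5],"rot":[0,0,0]},{"xyz":[0,0,5.5],"rot":[0,0,0]},{"xyz":[0,0,5.5],"rot":[0,0,0]}]' ; python3 -m inch '[{"xyz":[0,0,0.4],"rot":[0,0,0]},{"xyz":[0,0,0.8],"rot":[0,0,0]},{"xyz":[0,0,0.8],"rot":[0,0,0]}]'; python3 -m inch '[{"xyz":[0,0,0.4],"rot":[0,0,0]},{"xyz":[0,0,0.8],"rot":[0,0,0]},{"xyz":[0,0,0.8],"rot":[0,0,0]}]'
```

```text
t: 9.92
ee_pos: [501.9, 137.8, 64.2]
orientation: [-2.316, -2.123, 0.0]
ft_force: [-0.4, -0.2, -2.5]
width: 40.0
grasp_force: 30.0
t: 10.17
ee_pos: [502.0, 137.8, 63.7]
orientation: [2.316, 2.123, 0.0]
ft_force: [-0.6, -0.0, -0.3]
width: 39.5
grasp_force: 30.0
t: 10.42
ee_pos: [502.1, 137.9, 63.6]
orientation: [2.316, 2.123, 0.0]
ft_force: [-3.2, -0.1, 9.2]
width: 40.0
grasp_force: 30.0
```

Contact at TCP z 63.7, so the hub is home on the flange. I'll ease the pressure and start the clockwise swing while watching the moment.

```bash
cat > m.py <<'E'
from h import *
o=ctrl.get_obs();M=R.from_rotvec(o["orientation"]).as_matrix();print("Mz",o["moment"].round(2),"tool yaw",np.degrees(np.arctan2(M[1,1],M[0,1])).round(1)-90,"q6",o["qpos"][5].round(2))
E
python3 m.py
python3 -m inch '[{"xyz":[0,0,-0.5],"rot":[0,0,0.05]},{"xyz":[0,0,-0.5],"rot":[0,0,0.1]},{"xyz":[0,0,-0.5],"rot":[0,0,0.15]},{"xyz":[0,0,-0.5],"rot":[0,0,0.2]},{"xyz":[0,0,-0.5],"rot":[0,0,0.25]},{"xyz":[0,0,-0.5],"rot":[0,0,0.3]},{"xyz":[0,0,-0.5],"rot":[0,0,0.3]}]'; python3 m.py
```

```text
Mz [-0.18  0.62 -0.01] tool yaw -95.0 q6 0.33
t: 11.0
ee_pos: [500.8, 138.1, 63.6]
orientation: [-2.608, -1.749, 0.003]
ft_force: [-4.9, 2.8, 6.7]
width: 39.3
grasp_force: 30.0
Mz [0.43 1.01 0.07] tool yaw -112.3 q6 0.63
```

```bash
python3 -m inch '[{"xyz":[0,0,-0.2],"rot":[0,0,0.05]},{"xyz":[0,0,-0.2],"rot":[0,0,0.1]},{"xyz":[0,0,-0.2],"rot":[0,0,0.15]},{"xyz":[0,0,-0.2],"rot":[0,0,0.2]},{"xyz":[0,0,-0.2],"rot":[0,0,0.25]},{"xyz":[0,0,-0.2],"rot":[0,0,0.25]}]'; python3 m.py
python3 -m inch '[{"xyz":[0,0,0],"rot":[0,0,0.04]},{"xyz":[0,0,0],"rot":[0,0,0.08]},{"xyz":[0,0,0],"rot":[0,0,0.12]},{"xyz":[0,0,0],"rot":[0,0,0.12]}]'; python3 m.py; python3 -c "
from h import *
t=ctrl.get_image('top')[:,:,::-1];s=ctrl.get_image('side')[:,:,::-1]
cv2.imwrite('pics/c5.png',np.hstack([crop(t,289,235,100,100,4),crop(s,305,230,100,100,4)]))"
```

```text
t: 11.5
ee_pos: [500.2, 138.4, 63.6]
orientation: [-2.806, -1.41, 0.004]
ft_force: [-7.0, 5.1, 6.8]
width: 39.8
grasp_force: 30.0
Mz [0.91 1.31 0.07] tool yaw -126.6 q6 0.88
t: 11.83
ee_pos: [499.9, 138.6, 63.6]
orientation: [-2.885, -1.239, 0.005]
ft_force: [-7.2, 7.9, 6.4]
width: 39.9
grasp_force: 30.0
Mz [1.1  1.46 0.11] tool yaw -133.5 q6 1.0
```

View pics/c5.png

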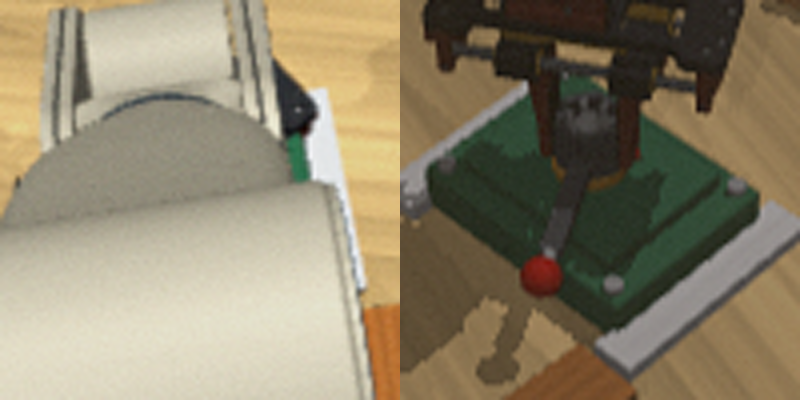

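The lever turned with the gripper: in the side view the ball is at crop (540,275), with the hub on the flange. Side force is building up, so I'll recentre by about 1.8 mm along tool -y and carry on.

```bash
python3 -c "
from h import *
b=px('side',290,248.75,69);print(b,np.degrees(np.arctan2(b[1]-138.5,b[0]-500)))"
python3 -m inch '[{"xyz":[0,-0.9,0],"rot":[0,0,0]},{"xyz":[0,-1.8,0],"rot":[0,0,0]},{"xyz":[0,-1.8,0],"rot":[0,0,0]}]'; python3 m.py
python3 -m inch '[{"xyz":[0,0,0],"rot":[0,0,0.04]},{"xyz":[0,0,0],"rot":[0,0,0.08]},{"xyz":[0,0,0],"rot":[0,0,0.1]},{"xyz":[0,0,0],"rot":[0,0,0.1]}]'; python3 m.py
```

```text
[423.10486684  60.05235936  69.        ] -134.42740069012788
t: 12.18
ee_pos: [499.9, 138.9, 63.6]
orientation: [-2.885, -1.244, 0.002]
ft_force: [-5.2, 0.3, 6.2]
width: 40.1
grasp_force: 30.0
Mz [-0.07  1.07  0.08] tool yaw -133.4 q6 1.01
t: 12.52
ee_pos: [499.7, 139.1, 63.6]
orientation: [-2.944, -1.096, 0.003]
ft_force: [-5.4, 1.6, 7.1]
width: 39.7
grasp_force: 30.0
Mz [0.24 1.23 0.11] tool yaw -139.2 q6 1.11
```

```bash
python3 -m inch '[{"xyz":[0,0,0],"rot":[0,0,0.03]},{"xyz":[0,0,0],"rot":[0,0,0.06]},{"xyz":[0,0,0],"rot":[0,0,0.06]}]'; python3 m.py
python3 -m inch '[{"xyz":[0,0,0],"rot":[0,0,0.03]},{"xyz":[0,0,0],"rot":[0,0,0.06]},{"xyz":[0,0,0],"rot":[0,0,0.06]}]'; python3 m.py;  python3 -c "
from h import *
t=ctrl.get_image('top')[:,:,::-1];s=ctrl.get_image('side')[:,:,::-1]
cv2.imwrite('pics/c6.png',np.hstack([crop(t,289,235,100,100,4),crop(s,305,230,100,100,4)]))"
```

```text
t: 12.77
ee_pos: [499.6, 139.2, 63.6]
orientation: [-2.975, -1.007, 0.003]
ft_force: [-5.7, 1.9, 7.3]
width: 39.9
grasp_force: 30.0
Mz [0.42 1.3  0.26] tool yaw -142.6 q6 1.17
t: 13.02
ee_pos: [499.1, 139.1, 63.6]
orientation: [-3.004, -0.92, 0.005]
ft_force: [-7.8, 1.9, 8.2]
width: 40.0
grasp_force: 30.1
Mz [0.39 1.57 0.87] tool yaw -145.9 q6 1.23
```

View pics/c6.png

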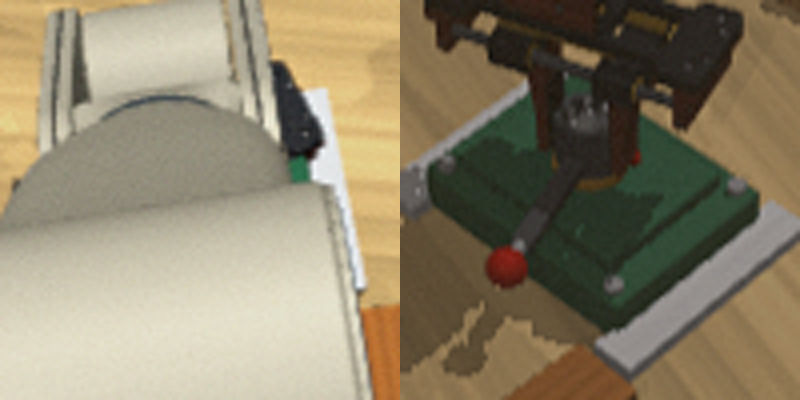

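Mz jumped from 0.26 to 0.87 N m, while the lever still follows (ball at crop (507,267)). I take this as the stop and confirm with a small further push.

```bash
python3 -m inch '[{"xyz":[0,0,0],"rot":[0,0,0.03]},{"xyz":[0,0,0],"rot":[0,0,0.03]},{"xyz":[0,0,0],"rot":[0,0,0.03]}]'; python3 m.py
```

```text
t: 13.37
ee_pos: [498.8, 138.9, 63.6]
orientation: [3.016, 0.878, -0.006]
ft_force: [-9.3, 2.7, 10.2]
width: 40.3
grasp_force: 30.4
Mz [0.23 1.68 1.01] tool yaw -147.6 q6 1.25
```

```bash
python3 -m inch '[{"xyz":[0,0,-0.3],"rot":[0,0,-0.03]},{"xyz":[0,0,-0.3],"rot":[0,0,-0.03]}]'; python3 m.py
python3 -m inch '[{"xyz":[0,0,0],"rot":[0,0,0]},{"xyz":[0,0,0],"rot":[0,0,0]},{"xyz":[0,0,0],"rot":[0,0,0]},{"xyz":[0,0,0],"rot":[0,0,0]},{"xyz":[0,0,0],"rot":[0,0,0]},{"xyz":[0,0,0],"rot":[0,0,0]},{"xyz":[0,0,0],"rot":[0,0,0]},{"xyz":[0,0,0],"rot":[0,0,0]}]' 0
python3 -m inch '[{"xyz":[0,0,-10],"rot":[0,0,0]},{"xyz":[0,0,-25],"rot":[0,0,0]},{"xyz":[0,0,-50],"rot":[0,0,0]},{"xyz":[0,0,-85],"rot":[0,0,0]},{"xyz":[0,0,-120],"rot":[0,0,0]},{"xyz":[0,0,-150],"rot":[0,0,0]},{"xyz":[0,0,-150],"rot":[0,0,0]}]'
python3 go.py 400 400 240 -130
```

```text
t: 13.53
ee_pos: [498.8, 138.8, 63.6]
orientation: [-3.003, -0.923, 0.006]
ft_force: [-7.4, 0.8, 7.0]
width: 40.0
grasp_force: 30.1
Mz [0.14 1.45 0.64] tool yaw -145.8 q6 1.22
t: 14.2
ee_pos: [500.7, 139.0, 63.8]
orientation: [3.004, 0.919, 0.0]
ft_force: [0.2, 0.5, 0.3]
width: 86.9
grasp_force: 0.0
t: 14.78
ee_pos: [504.1, 140.0, 220.5]
orientation: [3.004, 0.919, 0.017]
ft_force: [1.2, 0.0, 0.8]
width: 88.0
grasp_force: 0.0
t 14.7833 pos [504.1 140.  220.5] shift [  59.4 -273.7  -19.9] rot [ 0.005 -0.01  -0.279] q [0.25 0.27 1.86 0.   1.   1.22] F [1.2 0.  0.8] w 88.0
```

```bash
python3 -m inch '[{"xyz":[59,-274,-20],"rot":[0,0,-0.28]},{"xyz":[59,-274,-20],"rot":[0,0,-0.28]},{"xyz":[59,-274,-20],"rot":[0,0,-0.28]},{"xyz":[59,-274,-20],"rot":[0,0,-0.28]},{"xyz":[59,-274,-20],"rot":[0,0,-0.28]},{"xyz":[59,-274,-20],"rot":[0,0,-0.28]},{"xyz":[59,-274,-20],"rot":[0,0,-0.28]},{"xyz":[59,-274,-20],"rot":[0,0,-0.28]},{"xyz":[59,-274,-20],"rot":[0,0,-0.28]}]'
python3 -c "
from h import *
t=ctrl.get_image('top')[:,:,::-1];s=ctrl.get_image('side')[:,:,::-1]
cv2.imwrite('pics/top9.png',t);cv2.imwrite('pics/c9.png',np.hstack([crop(t,289,245,80,80,5),crop(s,300,230,80,80,5)]))"
```

```text
t: 15.53
ee_pos: [395.3, 400.2, 233.7]
orientation: [2.844, 1.334, -0.0]
ft_force: [0.3, -1.0, -0.3]
width: 87.8
grasp_force: 0.0
```

View pics/c9.png

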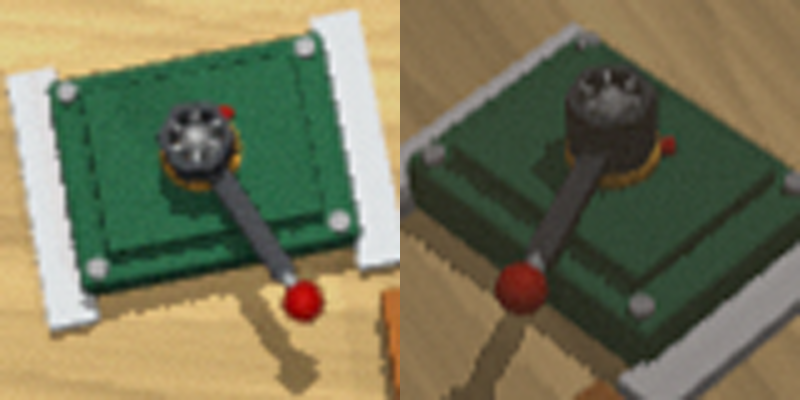

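The final view shows the hub flush on the flange with the ball at top crop (303,300). The flange's red mark turned about 43° clockwise, to (228,112), which is at the stop. The gripper is clear, so I'm handing in.

```bash
python3 -c "
from workcell import ctrl
print(ctrl.close_job())"
```

```text
the job is handed in; nothing more can be done
None
```

The lever with the red ball is fully home on the brass flange, swung clockwise until the clamp met its stop, and let go; I handed the job in at about 16 s with the gripper clear, and touched nothing else on the bench.

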